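Sweep the ground washers through the gate

TASK

With the fingertips, push the three loose dark steel washers across the yellow tray and through the gate in its fence into the collecting slot behind it, one at a time: let each washer drop into the slot before the next one goes through. Only push them, never pick them up or lift them, and leave the bolt, the brass fitting and the red tin standing where they are.

Things in the scene. Friction and masses are not known exactly. Their poses are not given: they have to be found in the camera images.
- tray: fixed yellow steel sorting tray. Origin on the bench; its z is up, its y points across the deck through the gate to the slot. The flat yellow deck is 55 mm above the bench, x -140..140 mm, y -130..80 mm in the tray's frame, with a rim 10 mm high and 4 mm thick along both sides and the back; a teal fence closes its front
- gate (a point): middle of the gate, at deck height (tray frame x 0, y 85 mm, z 55 mm): a 50 mm wide opening in the teal fence, which stands 14 mm above the deck and is 10 mm thick (tray y 80..90 mm). The gate's cheeks are rounded, radius 5 mm. At the fence's outer face (y 90 mm) the deck ends and drops straight into the slot
- slot (a point): centre of the collecting slot's white floor: an open-topped well behind the gate, inside 100 mm (tray x -50..50 mm) by 75 mm (tray y 90..165 mm), floor 5 mm above the bench, 50 mm below the deck; its other three walls rise 14 mm above the deck. Washers may lie in it as they fall, also on top of one another
- washer_a: thick flat dark steel washer, 38 mm outside, 18 mm hole, 8 mm thick, about 50 g, lying flat on the tray's deck; origin at the centre of its underside
- washer_b: thick flat dark steel washer, 38 mm outside, 18 mm hole, 8 mm thick, about 50 g, lying flat on the tray's deck; origin at the centre of its underside
- washer_c: thick flat dark steel washer, 38 mm outside, 18 mm hole, 8 mm thick, about 50 g, lying flat on the tray's deck; origin at the centre of its underside
- bolt: bystander: hex-head steel bolt standing on its head on the deck near one front corner, head 28 mm wide, 48 mm high, loose; origin at the centre of its underside
- fitting: bystander: brass pipe fitting standing on the deck near the other front corner, 30 mm wide, 38 mm high, loose; origin at the centre of its underside
- tin: bystander: red tin, 64 mm across, 60 mm high, standing loose on the bench beside the tray; origin at the centre of its underside
Not all that is in view belongs to the job. What is shaped like the washer_c but turquoise is not meant. Leave any blue look-alike of the washer_b alone.

How it is judged (in metres and radians):
On the way, in this order (a step that is already met when the one before it is completed fails the run):
1. one washer has dropped into the slot, the other two have not (((z of washer_a in the frame of tray below 0.05 m and y of washer_a in the frame of tray between 0.088 and 0.167 m and x of washer_a in the frame of tray between -0.052 and 0.052 m) or (z of washer_b in the frame of tray below 0.05 m and y of washer_b in the frame of tray between 0.088 and 0.167 m and x of washer_b in the frame of tray between -0.052 and 0.052 m) or (z of washer_c in the frame of tray below 0.05 m and y of washer_c in the frame of tray between 0.088 and 0.167 m and x of washer_c in the frame of tray between -0.052 and 0.052 m))), for 0.2 s.
2. a second washer has dropped into the slot, after the first ((((z of washer_a in the frame of tray below 0.05 m and y of washer_a in the frame of tray between 0.088 and 0.167 m and x of washer_a in the frame of tray between -0.052 and 0.052 m) and (z of washer_b in the frame of tray below 0.05 m and y of washer_b in the frame of tray between 0.088 and 0.167 m and x of washer_b in the frame of tray between -0.052 and 0.052 m)) or ((z of washer_a in the frame of tray below 0.05 m and y of washer_a in the frame of tray between 0.088 and 0.167 m and x of washer_a in the frame of tray between -0.052 and 0.052 m) and (z of washer_c in the frame of tray below 0.05 m and y of washer_c in the frame of tray between 0.088 and 0.167 m and x of washer_c in the frame of tray between -0.052 and 0.052 m)) or ((z of washer_b in the frame of tray below 0.05 m and y of washer_b in the frame of tray between 0.088 and 0.167 m and x of washer_b in the frame of tray between -0.052 and 0.052 m) and (z of washer_c in the frame of tray below 0.05 m and y of washer_c in the frame of tray between 0.088 and 0.167 m and x of washer_c in the frame of tray between -0.052 and 0.052 m)))), for 0.2 s.
3. the third washer has dropped into the slot, after the second (z of each of washer_a, washer_b, washer_c in the frame of tray below 0.05 m and y of washer_a in the frame of tray between 0.088 and 0.167 m and x of washer_a in the frame of tray between -0.052 and 0.052 m and y of washer_b in the frame of tray between 0.088 and 0.167 m and x of washer_b in the frame of tray between -0.052 and 0.052 m and y of washer_c in the frame of tray between 0.088 and 0.167 m and x of washer_c in the frame of tray between -0.052 and 0.052 m), for 0.2 s.
At the end, for the whole second after the job is handed in: All three washers lie at rest inside the slot's walls, below the deck (at least 5 mm); bolt, fitting and tin still stand upright within 15 mm of where they began (all of step 3 and linear speed of each of washer_a, washer_b, washer_c below 0.02 m/s and distance of each of bolt, fitting, tin from where it was at the start of the episode below 0.015 m and angle between each of bolt, fitting, tin's own z axis and vertical below 0.2 rad); the robot touches nothing.
It fails at once if a washer is lifted (more than 10 mm off the deck) (z of any of washer_a, washer_b, washer_c in the frame of tray above 0.065 m).
It fails at once if the steel bolt is moved by more than 15 mm or tipped (distance of bolt from where it was at the start of the episode above 0.015 m or angle between bolt's own z axis and vertical above 0.2 rad).
It fails at once if the brass fitting is moved by more than 15 mm or tipped (distance of fitting from where it was at the start of the episode above 0.015 m or angle between fitting's own z axis and vertical above 0.2 rad).
It fails at once if the red tin is moved by more than 15 mm or tipped (distance of tin from where it was at the start of the episode above 0.015 m or angle between tin's own z axis and vertical above 0.2 rad).
It also fails if it takes over 72 s, if anything falls off the work surface, if the arm or the gripper's body presses on something with over 40 N, if the wrist force passes 120 N, or if a joint passes its speed limit or range.

ROBOT

A 6-joint arm with a two-finger parallel gripper is mounted at the origin on the work surface. World frame = base frame: x ahead of the robot, y to its left, z up, the work surface at z = 0. Lengths are in m, angles in degrees, forces in N, time in s.
With the tool pointing down it reaches from about 0.4 to 0.825 m from the base axis. Payload 7 kg.
Tool frame: the origin (TCP) lies on the centre line of the jaws, within the pads' length; the fingertips stand 14 mm ahead of it and the grasp point (between the pads) lies 5 mm behind it; z points along the fingers, y is the line along which they close (so a half turn about z gives the same grasp; the last joint's range is limited). The gripper opens to 88 mm and grips with 3 to 60 N. Pads are 19 mm wide; open, the fingers measure 130 mm over their backs; the gripper's body (78 mm by 193 mm) begins 47 mm behind the grasp point.
Start: joints at [80.85, 20.546, 0.682, 0, -70.136, -16.507], TCP at [0.292, 0.608, 0.241] pointing down, gripper open.
Joint ranges: [-176.03, 176.03], [-82.01, 121.73], [-58.28, 71.71], [-173.87, 95.51], [-174.79, -0.11], [-173.66, 173.66]. Speed limits (degrees/s): [136.94, 136.94, 172.46, 180, 180, 180].

INTERFACE

Orientations are given as [roll, pitch, yaw] about the fixed x, y, z axes, in that order (R = Rz(yaw) Ry(pitch) Rx(roll)).
In Python, from plant import r gives the robot as it stands.
- The arm moves only by the tool send_rows, never from a script. Its argument "steps" is a list of rows, each an object with "dp": the shift along the tool's x, y, z in mm, a list of three; "roll": the turn about the tool's z in rad; "jaw": the opening in per cent of the stroke, from 0 (shut) to 100 (fully open). In form: [{"dp": [tx, ty, tz], "roll": roll, "jaw": jaw}, ...]. A call has 1 to 5 rows; each row is the pose to reach, as a shift and turn from the pose commanded when the call began, along the tool's axes at that moment; what a row does not reach only later rows make up. A row lasts 1/8 s, in which the tool goes at most 62.5 mm and 10.7 degrees, less where a joint would pass 70% of its speed; a pose out of reach is approached as far as the arm can. A call with a gripper value outside its range is refused whole. The fingers move at their own pace and stop on an object; "newtons" is the grip in N (left out, the last holds). Time passes only in rows, so rows that repeat a pose let the fingers close. It gives the time, the measured TCP pose, the force, the opening and the grip force at its end, in the units of the state.
- r.get_state(): the state, without advancing time (a new reading comes with each control period).
- r.capture(name): name is "scene" or "top" or "wrist"; returns a dict with "image" (400x640x3 uint8, blue, green, red), "K" (3x3 intrinsics, pixels), "dist" ([k1, k2, p1, p2, k3] as OpenCV has them; the pictures are not rectified), "rvec" (rotation vector, rad) and "tvec" (3), from world to camera coordinates, as OpenCV has them. Camera axes: x right, y down, z forward; pixel columns grow to the right and rows downward; lengths in m; the calibration is good to about 2 mm. A picture is of the moment at which its call begins. There is no depth.
- r.close_job(): hands the job in; it is judged then, once.
The state is a dict: "time_s": time; "joints": joint angles; "qd": joint speeds; "joint_torque": joint torques, N m; "tcp_pos": TCP position; "eef_rot": TCP orientation; "contact_force": force on the tool from outside, world axes, zero at the start; "moment": the same for the moment, N m; "gripper_width": finger opening in m; "gripper_force": force on a finger pad.
Only numpy, scipy, OpenCV 4.12 (cv2) and the standard library are available. Lean on these libraries where they do the work, as an engineer would, in place of code of your own. Each camera call takes 0.05 s, during which the arm holds its last target. There are 200 camera calls.

## Working session

There is one attempt and no reset: what is moved stays moved. The work goes in short steps, Python scripts to look and compute and a tool call to move; the robot and the scene stay as the last step left them, time stands still between calls to the robot, and variables do not carry over. Pictures are saved under pics/ and viewed, at most 10 in all, crops included, and the job is handed in when it is done.

Besides the shell and the picture viewer there is one more tool, called after "Request:" by a JSON object that holds its "op" and its "data", one argument or row to a line. send_rows: Moves the arm, as the interface text tells. Its arguments: {"type":"object","properties":{"steps":{"type":"array","items":{"type":"object","properties":{"dp":{"type":"array","items":{"type":"number"}},"roll":{"type":"number"},"jaw":{"type":"number"}}}},"newtons":{"type":"number"}},"required":["steps"]}

```bash
ls; mkdir -p pics
python3 - <<'E'
from plant import r
import cv2
for n in("scene","top"):
    c=r.capture(n); cv2.imwrite(f"pics/{n}0.png",c["image"]); 
print({k:v for k,v in r.get_state().items()})
E
```

```text
pics
{'time_s': 0.1, 'joints': array([ 8.08497091e+01,  2.05870541e+01,  6.38869567e-01, -1.70251120e-02,
       -7.01386665e+01, -1.65079645e+01]), 'qd': array([-0.00986457, -0.07004831,  0.04750279,  0.13362602,  0.07632855,
       -0.03472125]), 'joint_torque': array([-1.36272938e-03, -5.84163630e+01,  2.93754226e+01,  7.01557472e+00,
        1.02130932e-02, -5.08671292e-05]), 'tcp_pos': array([0.2921087 , 0.60803918, 0.23972059]), 'eef_rot': array([ 1.79912181e+02, -9.33486084e-03, -2.56640446e+01]), 'contact_force': array([-0.0834281 , -0.06132635, -0.96683796]), 'moment': array([-0.0077992 ,  0.01307078, -0.04660376]), 'gripper_force': 0.0, 'gripper_width': 0.0875598271789306}
```

View pics/top0.png

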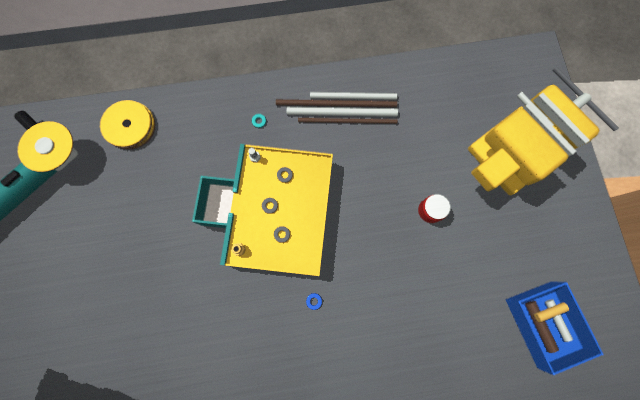

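View pics/scene0.png

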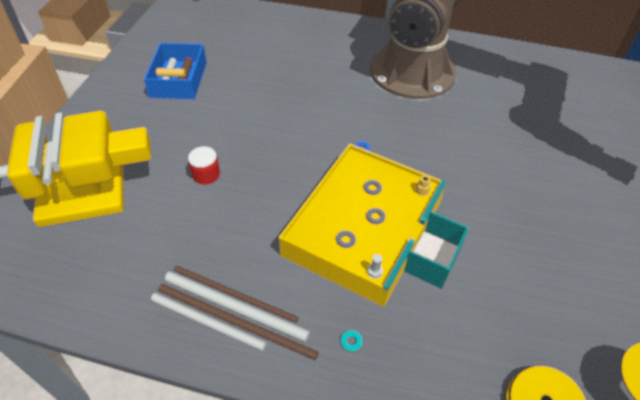

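The top view shows the tray with the gate facing left. The dark washers are at about (285,175), (270,205) and (282,235), the bolt at (254,155), the fitting at (238,249) and the tin at (435,208). The scene view shows the same three washers at (372,187), (375,216) and (346,239). I'll enlarge both views for precise points.

Run:
```python
import cv2
a=cv2.imread("pics/top0.png")[135:285,185:345]; cv2.imwrite("pics/t1.png",cv2.resize(a,None,fx=4,fy=4,interpolation=cv2.INTER_CUBIC))
a=cv2.imread("pics/scene0.png")[140:305,275:475]; cv2.imwrite("pics/s1.png",cv2.resize(a,None,fx=3.6,fy=3.6,interpolation=cv2.INTER_CUBIC))
```

```text
(no output)
```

View pics/t1.png

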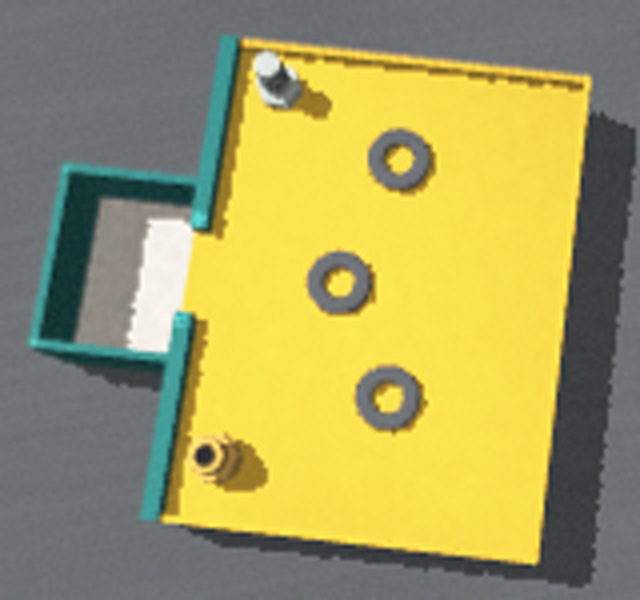

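View pics/s1.png

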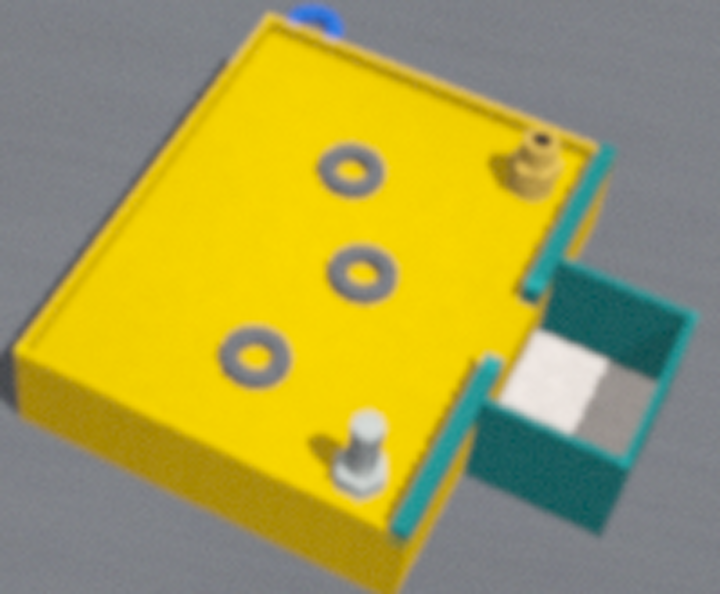

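The enlarged views give clear fence ends, gate tips, rim corners and washer centres. In t1 the washers are at (401,160), (340,283) and (389,398). In s1 they are at (255,357), (362,274) and (351,170).

```bash
cat > h.py <<'E'
import numpy as np, cv2
from scipy.optimize import least_squares
def proj(c,P): return cv2.projectPoints(np.atleast_2d(np.array(P,float)),c["rvec"],c["tvec"],c["K"],c["dist"])[0][:,0]
def tri(obs):  # [(cam,(u,v))]
    f=lambda p: np.concatenate([proj(c,p)[0]-uv for c,uv in obs])
    s=least_squares(f,[.5,.4,.06]); return s.x,np.abs(s.fun).max()
def onz(c,uv,z):
    R=cv2.Rodrigues(np.array(c["rvec"],float))[0]; d=cv2.undistortPoints(np.array([[uv]],float),c["K"],c["dist"])[0,0]
    d=R.T@np.r_[d,1]; o=-R.T@np.ravel(c["tvec"]); return o+d*(z-o[2])/d[2]
E
python3 - <<'E'
from plant import r; from h import *
T,S=r.capture("top"),r.capture("scene")
t=lambda u,v:np.array([(u+.5)/4-.5+185,(v+.5)/4-.5+135]); s=lambda u,v:np.array([(u+.5)/3.6-.5+275,(v+.5)/3.6-.5+140])
pts={"back+":(t(591,76),s(16,350)),"back-":(t(540,565),s(268,14)),"gate+":(t(202,231),s(490,358)),"gate-":(t(184,312),s(531,297)),"fend+":(t(232,38),s(400,528)),"fend-":(t(152,519),s(610,149)),
"w+":(t(401,160),s(255,356)),"w0":(t(340,283),s(362,274)),"w-":(t(389,398),s(351,170)),"bolttop":(t(268,64),s(368,424)),"fittop":(t(208,457),s(542,138))}
for k,(a,b) in pts.items(): print(k,*[np.round(v,4) for v in tri([(T,a),(S,b)])])
loc={"gate+":(.025,.085,.069),"gate-":(-.025,.085,.069),"fend+":(1,.085,.069),"fend-":(-1,.085,.069),"back+":(2,-1,.065),"back-":(-2,-1,.065)}
def f(p):
    e=[]
    for k,l in loc.items():
        l=list(l); l[0]={1:p[3],2:p[4]}.get(abs(l[0]),0)*np.sign(l[0]) if abs(l[0])>=1 else l[0]
        if l[1]==-1:l[1]=p[5]
        c,q=np.cos(p[2]),np.sin(p[2]); P=[p[0]+c*l[0]-q*l[1],p[1]+q*l[0]+c*l[1],l[2]]
        e+=[proj(T,P)[0]-pts[k][0],proj(S,P)[0]-pts[k][1]]
    return np.concatenate(e)
g=np.array(tri([(T,pts["gate+"][0]),(S,pts["gate+"][1])])[0])-tri([(T,pts["gate-"][0]),(S,pts["gate-"][1])])[0]
F=least_squares(f,[.3,.5,np.arctan2(g[1],g[0]),.14,.14,-.13]); p=F.x
print(p,np.degrees(p[2]),np.abs(F.fun).max())
c,q=np.cos(p[2]),np.sin(p[2]); R=np.array([[c,-q],[q,c]])
for k,z in (("w+",.063),("w0",.063),("w-",.063),("bolttop",.103),("fittop",.093)):
    P=tri([(T,pts[k][0]),(S,pts[k][1])])[0][:2]
    print(k,np.round(R.T@(P-p[:2])*1000,1),[np.round(R.T@(onz(C,u,z)[:2]-p[:2])*1000,1) for C,u in zip((T,S),pts[k])])
print("tin",R.T@(onz(T,(438,207),.06)[:2]-p[:2])*1000,"tcp",R.T@(r.get_state()["tcp_pos"][:2]-p[:2])*1000)
E
```

```text
back+ [ 0.6655 -0.175   0.0654] 0.0397
back- [ 0.3872 -0.101   0.0646] 0.0408
gate+ [0.6066 0.0651 0.0652] 0.1702
gate- [0.5605 0.0809 0.0643] 0.0331
fend+ [0.7209 0.0356 0.0691] 0.4329
fend- [0.4458 0.1109 0.0676] 0.4891
w+ [ 0.633  -0.0548  0.0594] 0.088
w0 [ 0.5646 -0.01    0.059 ] 0.1025
w- [ 0.4933 -0.0295  0.0598] 0.0647
bolttop [0.6888 0.0107 0.1034] 0.1591
fittop [0.4724 0.0705 0.0939] 0.319
[ 0.56169072 -0.00915622 -0.26574128  0.14233891  0.14382884 -0.13356088] -15.225853562387245 1.8957150469086628
w+ [ 80.8 -25.3] [array([ 79.9, -26. ]), array([ 83. , -24.2])]
w0 [ 3. -0.] [array([ 2.3, -0.4]), array([6.1, 0.8])]
w- [-60.7 -37.6] [array([-61. , -37.8]), array([-58. , -36.7])]
bolttop [117.4  52.5] [array([117.7,  52.3]), array([117. ,  52.6])]
fittop [-107.    53.4] [array([-106.8,   53. ]), array([-108.3,   53.8])]
tin [  42.62481382 -392.43849331] tcp [-422.21328859  524.89890807]
```

Request:
{"op": "send_rows", "data": {
  "steps": [
    {"dp": [40,37,0],"roll": 0.16,"jaw": 18},
    {"dp": [80,74,0],"roll": 0.32,"jaw": 18},
    {"dp": [120,110,0],"roll": 0.48,"jaw": 18},
    {"dp": [160,147,0],"roll": 0.64,"jaw": 18},
    {"dp": [200,184,0],"roll": 0.8,"jaw": 18}
  ]
}}

```text
time_s: 0.82
tcp_pos: [0.3932, 0.3542, 0.2406]
eef_rot: [-180.0, 0.0, -71.8]
contact_force: [0.7, 0.0, -0.3]
gripper_width: 0.0431
gripper_force: 0.0
```

```bash
cat > go.py <<'E'
import sys; from plant import r; from h import *
# target: tray x,y (mm), TCP z (mm), yaw relative to tray-aligned pose (deg)
from scipy.spatial.transform import Rotation as Ro
P0=np.array([.5617,-.0092]); W=np.radians(-15.2)
def tray2w(x,y): return P0+np.array([[np.cos(W),-np.sin(W)],[np.sin(W),np.cos(W)]])@np.array([x,y])/1000
def w2tray(p): return np.array([[np.cos(W),np.sin(W)],[-np.sin(W),np.cos(W)]])@(np.array(p)[:2]-P0)*1000
def rel(x,y,z,dyaw=0):
    s=r.get_state(); R=Ro.from_euler("xyz",s["eef_rot"],degrees=True)
    d=np.r_[tray2w(x,y),z/1000]-s["tcp_pos"]
    print("t",round(s["time_s"],2),"tray",w2tray(s["tcp_pos"]).round(1),"z",round(s["tcp_pos"][2]*1000,1),"rot",s["eef_rot"].round(1),"F",s["contact_force"].round(1),"w",round(s["gripper_width"]*1000,1),
    "\n dp",(R.inv().apply(d)*1000).round(1),"roll",round(np.radians((s["eef_rot"][2]-(-105.2+dyaw)+180)%360-180),3))
if __name__=="__main__": rel(*map(float,sys.argv[1:]))
E
python3 go.py 2.5 -42 140
```

```text
t 0.82 tray [-257.9  306.5] z 240.6 rot [-180.     0.   -71.8] F [ 0.7  0.  -0.3] w 43.1 
 dp [434.3 -25.4 100.6] roll 0.583
```

Request:
{"op": "send_rows", "data": {
  "steps": [
    {"dp": [50,-3,0],"roll": 0.12,"jaw": 18},
    {"dp": [100,-6,0],"roll": 0.24,"jaw": 18},
    {"dp": [150,-9,10],"roll": 0.36,"jaw": 18},
    {"dp": [200,-12,20],"roll": 0.48,"jaw": 18},
    {"dp": [250,-15,30],"roll": 0.583,"jaw": 18}
  ]
}}

```text
time_s: 1.45
tcp_pos: [0.4868, 0.1221, 0.2105]
eef_rot: [-180.0, 0.0, -105.1]
contact_force: [1.0, 0.0, -0.6]
gripper_width: 0.0158
gripper_force: 0.0
```

```bash
python3 go.py 2.5 -42 120
```

```text
t 1.45 tray [-106.7  107.1] z 210.5 rot [-180.     0.  -105.1] F [ 1.   0.  -0.6] w 15.8 
 dp [ 149.4 -108.9   90.4] roll 0.002
```

Request:
{"op": "send_rows", "data": {
  "steps": [
    {"dp": [40,-29,0],"roll": 0,"jaw": 18},
    {"dp": [80,-58,10],"roll": 0,"jaw": 18},
    {"dp": [118,-86,30],"roll": 0,"jaw": 18},
    {"dp": [149,-109,60],"roll": 0.002,"jaw": 18},
    {"dp": [149,-109,90],"roll": 0.002,"jaw": 18}
  ]
}}

```text
time_s: 2.08
tcp_pos: [0.554, -0.0507, 0.1194]
eef_rot: [-180.0, -0.0, -105.2]
contact_force: [-0.6, 0.4, -0.1]
gripper_width: 0.0156
gripper_force: 0.0
```

```bash
python3 go.py 2.5 -42 72
python3 - <<'E'
from plant import r; import cv2
a=r.capture("wrist")["image"]; b=r.capture("top")["image"][135:285,185:345]
b=cv2.resize(b,None,fx=2.5,fy=2.5,interpolation=cv2.INTER_CUBIC)
cv2.imwrite("pics/m2.png",cv2.hconcat([cv2.resize(a,(600,375)) if 0 else cv2.resize(a,(400,250)),b[:250]]) if 0 else cv2.vconcat([a[:, :],]))
E
```

```text
t 2.08 tray [  3.5 -42.1] z 119.4 rot [-180.    -0.  -105.2] F [-0.6  0.4 -0.1] w 15.6 
 dp [-0.1  1.  47.4] roll 0.0
```

View pics/m2.png

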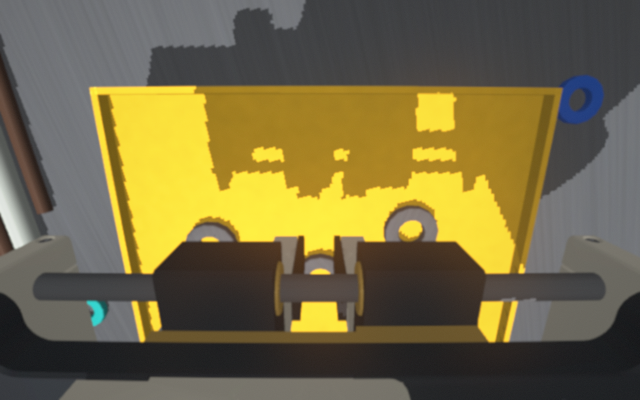

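The wrist view shows the middle washer at (320,265), centred between the fingers, so I can descend and push.

Request:
{"op": "send_rows", "data": {
  "steps": [
    {"dp": [0,1,25],"roll": 0,"jaw": 18},
    {"dp": [0,1,42],"roll": 0,"jaw": 18},
    {"dp": [0,1,47],"roll": 0,"jaw": 18},
    {"dp": [-5,1,47],"roll": 0,"jaw": 18},
    {"dp": [-12,1,47],"roll": 0,"jaw": 18}
  ]
}}

```text
time_s: 2.8
tcp_pos: [0.5564, -0.0359, 0.0747]
eef_rot: [-179.9, 0.0, -105.0]
contact_force: [0.1, -0.9, 0.1]
gripper_width: 0.0158
gripper_force: 0.0
```

Request:
{"op": "send_rows", "data": {
  "steps": [
    {"dp": [-10,0,0],"roll": 0,"jaw": 18},
    {"dp": [-20,0,0],"roll": 0,"jaw": 18},
    {"dp": [-30,0,0],"roll": 0,"jaw": 18},
    {"dp": [-40,0,0],"roll": 0,"jaw": 18},
    {"dp": [-50,0,0],"roll": 0,"jaw": 18}
  ]
}}

```text
time_s: 3.42
tcp_pos: [0.5687, 0.0125, 0.0735]
eef_rot: [180.0, -0.0, -105.0]
contact_force: [0.5, 0.2, 0.9]
gripper_width: 0.0156
gripper_force: 0.5
```

```bash
python3 go.py 0 67.5 72
python3 - <<'E'
from plant import r; import cv2
cv2.imwrite("pics/w3.png",r.capture("top")["image"][135:285,185:345]);cv2.imwrite("pics/w3.png",cv2.resize(cv2.imread("pics/w3.png"),None,fx=3,fy=3))
E
```

```text
t 3.42 tray [ 1.1 22.8] z 73.5 rot [ 180.   -0. -105.] F [0.5 0.2 0.9] w 15.6 
 dp [-44.7   1.    1.5] roll 0.003
```

View pics/w3.png

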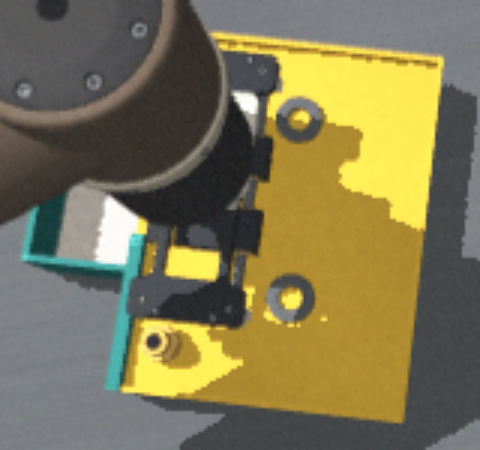

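The washer has left its place and sits hidden ahead of the fingers, so I'll keep pushing through the gate.

Request:
{"op": "send_rows", "data": {
  "steps": [
    {"dp": [-10,0.5,1],"roll": 0,"jaw": 18},
    {"dp": [-20,1,1],"roll": 0,"jaw": 18},
    {"dp": [-30,1,1],"roll": 0,"jaw": 18},
    {"dp": [-38,1,1],"roll": 0,"jaw": 18},
    {"dp": [-45,1,1],"roll": 0,"jaw": 18}
  ]
}}

```text
time_s: 4.1
tcp_pos: [0.5794, 0.0561, 0.0725]
eef_rot: [180.0, -0.0, -105.0]
contact_force: [0.1, 0.0, -0.1]
gripper_width: 0.0158
gripper_force: 0.3
```

Request:
{"op": "send_rows", "data": {
  "steps": [
    {"dp": [0,0,0],"roll": 0,"jaw": 18},
    {"dp": [0,0,0],"roll": 0,"jaw": 18}
  ]
}}

```text
time_s: 4.35
tcp_pos: [0.5792, 0.0554, 0.0725]
eef_rot: [180.0, -0.0, -105.0]
contact_force: [0.7, 0.2, 0.4]
gripper_width: 0.016
gripper_force: 0.0
```

```bash
python3 go.py 0 67.5 72
python3 - <<'E'
from plant import r; import cv2
a=r.capture("scene")["image"][140:305,275:475];cv2.imwrite("pics/w4.png",cv2.resize(a,None,fx=3,fy=3))
E
```

```text
t 4.35 tray [-0.1 66.9] z 72.5 rot [ 180.   -0. -105.] F [0.7 0.2 0.4] w 16.0 
 dp [-0.6 -0.1  0.5] roll 0.003
```

View pics/w4.png

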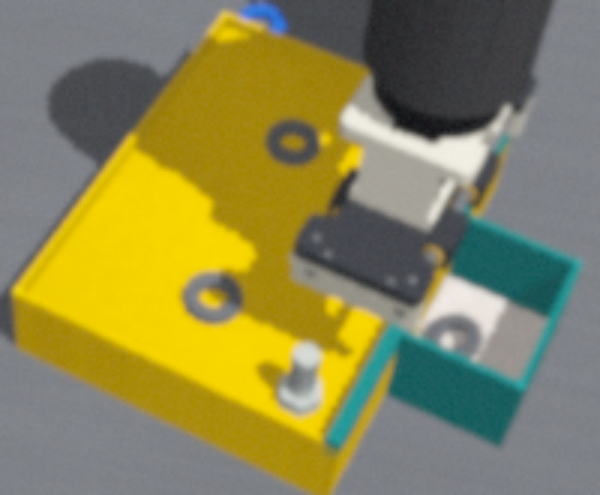

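The first washer lies in the slot at (455,338), and the other two are still at (212,297) and (292,141). Next is the one on the bolt side.

Request:
{"op": "send_rows", "data": {
  "steps": [
    {"dp": [3,0,-25],"roll": 0,"jaw": 18},
    {"dp": [12,-10,-48],"roll": -0.15,"jaw": 18},
    {"dp": [40,-45,-48],"roll": -0.33,"jaw": 18},
    {"dp": [70,-85,-48],"roll": -0.51,"jaw": 18},
    {"dp": [92,-118,-48],"roll": -0.69,"jaw": 18}
  ]
}}

```text
time_s: 5.03
tcp_pos: [0.6702, -0.0657, 0.1207]
eef_rot: [-180.0, -0.0, -65.2]
contact_force: [0.2, 0.8, -0.1]
gripper_width: 0.0157
gripper_force: 0.0
```

Request:
{"op": "send_rows", "data": {
  "steps": [
    {"dp": [0,0,0],"roll": -0.18,"jaw": 18},
    {"dp": [0,0,0],"roll": -0.36,"jaw": 18},
    {"dp": [0,0,0],"roll": -0.54,"jaw": 18},
    {"dp": [0,0,0],"roll": -0.72,"jaw": 18},
    {"dp": [0,0,0],"roll": -0.88,"jaw": 18}
  ]
}}

```text
time_s: 5.65
tcp_pos: [0.6692, -0.0643, 0.1205]
eef_rot: [180.0, 0.0, -14.8]
contact_force: [0.1, -0.5, -0.5]
gripper_width: 0.0156
gripper_force: 0.0
```

```bash
python3 go.py 118 -25.5 72 90
```

```text
t 5.65 tray [118.2 -25. ] z 120.5 rot [180.    0.  -14.8] F [ 0.1 -0.5 -0.5] w 15.6 
 dp [-0.2  0.5 48.5] roll 0.008
```

Request:
{"op": "send_rows", "data": {
  "steps": [
    {"dp": [0,0.5,25],"roll": 0.008,"jaw": 18},
    {"dp": [0,0.5,42],"roll": 0.008,"jaw": 18},
    {"dp": [0,0.5,48],"roll": 0.008,"jaw": 18},
    {"dp": [-5,0.5,48],"roll": 0.008,"jaw": 18},
    {"dp": [-12,0.5,48],"roll": 0.008,"jaw": 18}
  ]
}}

```text
time_s: 6.28
tcp_pos: [0.6578, -0.0612, 0.0732]
eef_rot: [-180.0, -0.1, -15.5]
contact_force: [-0.3, -0.4, -0.6]
gripper_width: 0.0158
gripper_force: 0.1
```

Request:
{"op": "send_rows", "data": {
  "steps": [
    {"dp": [-10,0,0],"roll": 0,"jaw": 18},
    {"dp": [-20,0,0],"roll": 0,"jaw": 18},
    {"dp": [-30,0,0],"roll": 0,"jaw": 18},
    {"dp": [-40,0,0],"roll": 0,"jaw": 18},
    {"dp": [-50,0,0],"roll": 0,"jaw": 18}
  ]
}}

```text
time_s: 6.9
tcp_pos: [0.6089, -0.0477, 0.0727]
eef_rot: [-180.0, -0.0, -15.5]
contact_force: [0.4, 0.1, -0.1]
gripper_width: 0.0158
gripper_force: 0.2
```

```bash
python3 go.py 26.7 -25.5 72 90
```

```text
t 6.9 tray [ 55.7 -24.8] z 72.7 rot [-180.    -0.   -15.5] F [ 0.4  0.1 -0.1] w 15.8 
 dp [-29.    0.9   0.7] roll -0.005
```

Request:
{"op": "send_rows", "data": {
  "steps": [
    {"dp": [-10,0,0],"roll": 0,"jaw": 18},
    {"dp": [-20,0,0],"roll": 0,"jaw": 18},
    {"dp": [-26,0,0],"roll": 0,"jaw": 18},
    {"dp": [-29,0,0],"roll": 0,"jaw": 18},
    {"dp": [-29,0,0],"roll": 0,"jaw": 18}
  ]
}}

```text
time_s: 7.52
tcp_pos: [0.5815, -0.0401, 0.0726]
eef_rot: [180.0, 0.0, -15.5]
contact_force: [0.1, 0.1, -0.3]
gripper_width: 0.0158
gripper_force: 0.0
```

Request:
{"op": "send_rows", "data": {
  "steps": [
    {"dp": [8,0,0],"roll": 0,"jaw": 18},
    {"dp": [10,0,-30],"roll": 0,"jaw": 18},
    {"dp": [10,15,-48],"roll": 0.17,"jaw": 18},
    {"dp": [0,35,-48],"roll": 0.35,"jaw": 18},
    {"dp": [-27,42,-48],"roll": 0.53,"jaw": 18}
  ]
}}

```text
time_s: 8.15
tcp_pos: [0.5451, -0.0744, 0.1205]
eef_rot: [-180.0, -0.0, -46.3]
contact_force: [-0.1, 0.8, 0.1]
gripper_width: 0.0155
gripper_force: 0.0
```

Request:
{"op": "send_rows", "data": {
  "steps": [
    {"dp": [0,0,0],"roll": 0.18,"jaw": 18},
    {"dp": [0,0,0],"roll": 0.36,"jaw": 18},
    {"dp": [0,0,0],"roll": 0.54,"jaw": 18},
    {"dp": [0,0,0],"roll": 0.72,"jaw": 18},
    {"dp": [0,0,0],"roll": 0.9,"jaw": 18}
  ]
}}

```text
time_s: 8.78
tcp_pos: [0.545, -0.0736, 0.1205]
eef_rot: [-180.0, -0.0, -97.8]
contact_force: [0.5, -0.3, -0.8]
gripper_width: 0.016
gripper_force: 0.0
```

```bash
python3 go.py 0 -67 72
python3 - <<'E'
from plant import r; import cv2
a=r.capture("wrist")["image"];cv2.imwrite("pics/w5.png",a)
b=r.capture("top")["image"][135:285,185:345];cv2.imwrite("pics/w5.png",cv2.hconcat([cv2.resize(a,(400,250)),cv2.resize(b,(267,250))]))
E
```

```text
t 8.78 tray [  0.8 -66.5] z 120.5 rot [-180.    -0.   -97.8] F [ 0.5 -0.3 -0.8] w 16.0 
 dp [ 0.4  0.8 48.5] roll 0.129
```

View pics/w5.png

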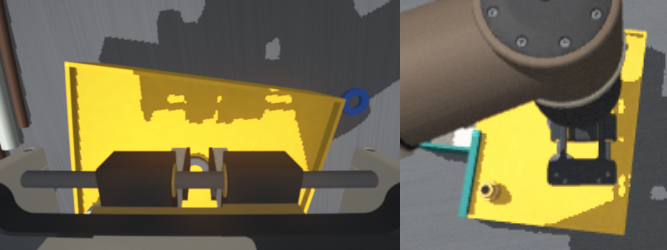

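The second washer shows between the fingers at (200,160), close to centre. I'll align, descend and push.

Request:
{"op": "send_rows", "data": {
  "steps": [
    {"dp": [0,1,20],"roll": 0.129,"jaw": 18},
    {"dp": [0,1,40],"roll": 0.129,"jaw": 18},
    {"dp": [0,1,48],"roll": 0.129,"jaw": 18},
    {"dp": [0,1,48],"roll": 0.129,"jaw": 18}
  ]
}}

```text
time_s: 9.38
tcp_pos: [0.5434, -0.0734, 0.0722]
eef_rot: [180.0, -0.0, -104.7]
contact_force: [0.7, 0.6, 0.7]
gripper_width: 0.0159
gripper_force: 0.0
```

```bash
python3 go.py 0 67.5 72
```

```text
t 9.38 tray [ -0.8 -66.8] z 72.2 rot [ 180.    -0.  -104.7] F [0.7 0.6 0.7] w 15.9 
 dp [-134.3   -2.     0.2] roll 0.008
```

Request:
{"op": "send_rows", "data": {
  "steps": [
    {"dp": [-8,0,0],"roll": 0.008,"jaw": 18},
    {"dp": [-16,0,0],"roll": 0.008,"jaw": 18},
    {"dp": [-24,0,0],"roll": 0.008,"jaw": 18},
    {"dp": [-34,-0.5,0],"roll": 0.008,"jaw": 18},
    {"dp": [-44,-0.5,0],"roll": 0.008,"jaw": 18}
  ]
}}

```text
time_s: 10.0
tcp_pos: [0.5554, -0.0301, 0.0727]
eef_rot: [-180.0, 0.0, -105.3]
contact_force: [-0.0, 0.5, 0.7]
gripper_width: 0.0158
gripper_force: 0.2
```

Request:
{"op": "send_rows", "data": {
  "steps": [
    {"dp": [-10,0,0],"roll": 0,"jaw": 18},
    {"dp": [-20,0,0],"roll": 0,"jaw": 18},
    {"dp": [-30,0,0],"roll": 0,"jaw": 18},
    {"dp": [-40,0,0],"roll": 0,"jaw": 18},
    {"dp": [-50,0,0],"roll": 0,"jaw": 18}
  ]
}}

```text
time_s: 10.62
tcp_pos: [0.5685, 0.018, 0.0726]
eef_rot: [-180.0, 0.0, -105.3]
contact_force: [0.7, -0.2, 0.8]
gripper_width: 0.0158
gripper_force: 0.2
```

```bash
python3 go.py 0 67.5 72
```

```text
t 10.62 tray [-0.6 28. ] z 72.6 rot [-180.     0.  -105.3] F [ 0.7 -0.2  0.8] w 15.8 
 dp [-39.5  -0.5   0.6] roll -0.002
```

Request:
{"op": "send_rows", "data": {
  "steps": [
    {"dp": [-10,0,0],"roll": 0,"jaw": 18},
    {"dp": [-20,0,0],"roll": 0,"jaw": 18},
    {"dp": [-30,0,0],"roll": 0,"jaw": 18},
    {"dp": [-40,0,0],"roll": 0,"jaw": 18},
    {"dp": [-40,0,0],"roll": 0,"jaw": 18}
  ]
}}

```text
time_s: 11.25
tcp_pos: [0.5791, 0.0567, 0.0725]
eef_rot: [-180.0, 0.0, -105.3]
contact_force: [0.6, 0.4, -0.3]
gripper_width: 0.0157
gripper_force: 0.0
```

Request:
{"op": "send_rows", "data": {
  "steps": [
    {"dp": [0,0,0],"roll": 0,"jaw": 18},
    {"dp": [3,0,-25],"roll": 0,"jaw": 18},
    {"dp": [15,0,-48],"roll": 0,"jaw": 18}
  ]
}}

```text
time_s: 11.62
tcp_pos: [0.5747, 0.0413, 0.1209]
eef_rot: [180.0, -0.0, -105.3]
contact_force: [0.8, 0.1, 0.3]
gripper_width: 0.0151
gripper_force: 0.0
```

```bash
python3 go.py -98 -37.6 120 -90
python3 - <<'E'
from plant import r; import cv2
a=r.capture("scene")["image"][140:305,275:475];cv2.imwrite("pics/w6.png",cv2.resize(a,None,fx=3,fy=3))
E
```

```text
t 11.62 tray [-0.7 52.2] z 120.9 rot [ 180.    -0.  -105.3] F [0.8 0.1 0.3] w 15.1 
 dp [89.9 97.2  1. ] roll 1.569
```

View pics/w6.png

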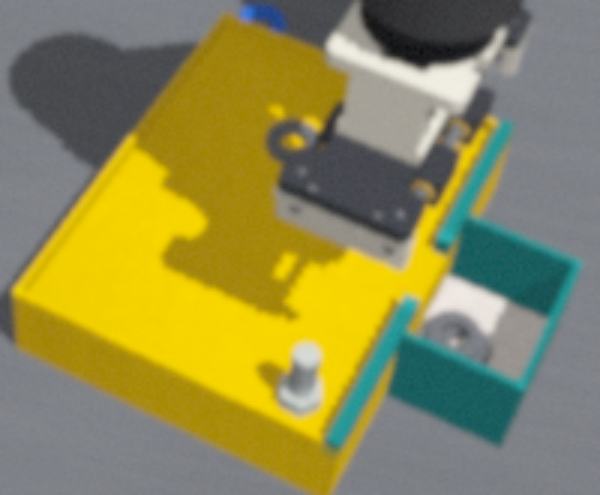

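Both washers lie in the slot, overlapping at (455,338), and only one is left on the deck at (292,141). The bolt is untouched. Now the last washer.

Request:
{"op": "send_rows", "data": {
  "steps": [
    {"dp": [18,20,0],"roll": 0.17,"jaw": 18},
    {"dp": [38,40,0],"roll": 0.35,"jaw": 18},
    {"dp": [58,60,0],"roll": 0.53,"jaw": 18},
    {"dp": [75,80,0],"roll": 0.71,"jaw": 18},
    {"dp": [90,97,0],"roll": 0.88,"jaw": 18}
  ]
}}

```text
time_s: 12.3
tcp_pos: [0.4565, -0.0205, 0.1206]
eef_rot: [180.0, 0.0, -156.1]
contact_force: [0.4, -0.7, 0.6]
gripper_width: 0.0159
gripper_force: 0.0
```

Request:
{"op": "send_rows", "data": {
  "steps": [
    {"dp": [0,0,0],"roll": 0.17,"jaw": 18},
    {"dp": [0,0,0],"roll": 0.35,"jaw": 18},
    {"dp": [0,0,0],"roll": 0.53,"jaw": 18},
    {"dp": [0,0,0],"roll": 0.69,"jaw": 18},
    {"dp": [0,0,0],"roll": 0.69,"jaw": 18}
  ]
}}

```text
time_s: 12.92
tcp_pos: [0.4574, -0.02, 0.1206]
eef_rot: [180.0, 0.0, 164.8]
contact_force: [0.3, 0.4, 0.0]
gripper_width: 0.0155
gripper_force: 0.0
```

```bash
python3 go.py -98 -37.6 72 -90
```

```text
t 12.93 tray [-97.8 -37.8] z 120.6 rot [180.    0.  164.8] F [0.3 0.4 0. ] w 15.5 
 dp [ 0.2  0.1 48.6] roll -0.0
```

Request:
{"op": "send_rows", "data": {
  "steps": [
    {"dp": [0,0,25],"roll": 0,"jaw": 18},
    {"dp": [0,0,42],"roll": 0,"jaw": 18},
    {"dp": [0,0,48],"roll": 0,"jaw": 18},
    {"dp": [-5,0,48],"roll": 0,"jaw": 18},
    {"dp": [-12,0,48],"roll": 0,"jaw": 18}
  ]
}}

```text
time_s: 13.55
tcp_pos: [0.4701, -0.0229, 0.0733]
eef_rot: [180.0, 0.1, 164.8]
contact_force: [0.4, -0.4, -0.7]
gripper_width: 0.0157
gripper_force: 0.1
```

Request:
{"op": "send_rows", "data": {
  "steps": [
    {"dp": [-10,0,0],"roll": 0,"jaw": 18},
    {"dp": [-20,0,0],"roll": 0,"jaw": 18},
    {"dp": [-30,0,0],"roll": 0,"jaw": 18},
    {"dp": [-40,0,0],"roll": 0,"jaw": 18},
    {"dp": [-48,0,0],"roll": 0,"jaw": 18}
  ]
}}

```text
time_s: 14.18
tcp_pos: [0.5161, -0.0358, 0.0725]
eef_rot: [-180.0, -0.0, 164.7]
contact_force: [-0.2, 0.3, -0.0]
gripper_width: 0.0155
gripper_force: 0.3
```

```bash
python3 go.py -26.7 -37.6 72 -90
```

```text
t 14.18 tray [-37.  -37.6] z 72.5 rot [-180.    -0.   164.7] F [-0.2  0.3 -0. ] w 15.5 
 dp [-10.3  -0.    0.5] roll -0.001
```

Request:
{"op": "send_rows", "data": {
  "steps": [
    {"dp": [-6,0,0],"roll": 0,"jaw": 18},
    {"dp": [-10,0,0],"roll": 0,"jaw": 18},
    {"dp": [-10,0,0],"roll": 0,"jaw": 18}
  ]
}}

```text
time_s: 14.55
tcp_pos: [0.5253, -0.0382, 0.0725]
eef_rot: [180.0, 0.0, 164.7]
contact_force: [-0.5, 0.4, -0.3]
gripper_width: 0.0159
gripper_force: 0.0
```

Request:
{"op": "send_rows", "data": {
  "steps": [
    {"dp": [8,0,0],"roll": 0,"jaw": 18},
    {"dp": [10,0,-30],"roll": 0,"jaw": 18},
    {"dp": [10,-15,-48],"roll": -0.17,"jaw": 18},
    {"dp": [0,-35,-48],"roll": -0.35,"jaw": 18},
    {"dp": [-27,-42,-48],"roll": -0.53,"jaw": 18}
  ]
}}

```text
time_s: 15.18
tcp_pos: [0.5389, -0.0861, 0.1214]
eef_rot: [180.0, 0.0, -164.5]
contact_force: [-0.2, 0.3, 0.5]
gripper_width: 0.016
gripper_force: 0.0
```

Request:
{"op": "send_rows", "data": {
  "steps": [
    {"dp": [0,0,0],"roll": -0.18,"jaw": 18},
    {"dp": [0,0,0],"roll": -0.36,"jaw": 18},
    {"dp": [0,0,0],"roll": -0.54,"jaw": 18},
    {"dp": [0,0,0],"roll": -0.72,"jaw": 18},
    {"dp": [0,0,0],"roll": -0.9,"jaw": 18}
  ]
}}

```text
time_s: 15.8
tcp_pos: [0.5393, -0.0855, 0.1206]
eef_rot: [180.0, 0.0, -113.0]
contact_force: [0.1, 0.7, -0.5]
gripper_width: 0.0157
gripper_force: 0.0
```

```bash
python3 go.py 0 -80 72
```

```text
t 15.8 tray [ -1.6 -79.5] z 120.6 rot [ 180.    0. -113.] F [ 0.1  0.7 -0.5] w 15.7 
 dp [ 0.3 -1.6 48.6] roll -0.136
```

Request:
{"op": "send_rows", "data": {
  "steps": [
    {"dp": [0,-1.5,20],"roll": -0.136,"jaw": 18},
    {"dp": [0,-1.5,40],"roll": -0.136,"jaw": 18},
    {"dp": [0,-1.5,48],"roll": -0.136,"jaw": 18},
    {"dp": [0,-1.5,48],"roll": -0.136,"jaw": 18}
  ]
}}

```text
time_s: 16.3
tcp_pos: [0.541, -0.0863, 0.0724]
eef_rot: [180.0, -0.0, -105.5]
contact_force: [0.9, 0.0, -0.9]
gripper_width: 0.0158
gripper_force: 0.0
```

Request:
{"op": "send_rows", "data": {
  "steps": [
    {"dp": [-8,0,0],"roll": 0,"jaw": 18},
    {"dp": [-16,0,0],"roll": 0,"jaw": 18},
    {"dp": [-24,0,0],"roll": 0,"jaw": 18},
    {"dp": [-34,0,0],"roll": 0,"jaw": 18},
    {"dp": [-44,0,0],"roll": 0,"jaw": 18}
  ]
}}

```text
time_s: 16.92
tcp_pos: [0.5535, -0.0432, 0.0727]
eef_rot: [-180.0, 0.0, -105.5]
contact_force: [0.7, -0.3, 0.2]
gripper_width: 0.0157
gripper_force: 0.3
```

```bash
python3 go.py 0 67.5 72
```

```text
t 16.93 tray [  1. -35.] z 72.7 rot [-180.     0.  -105.5] F [ 0.7 -0.3  0.2] w 15.7 
 dp [-102.5    1.6    0.7] roll -0.006
```

Request:
{"op": "send_rows", "data": {
  "steps": [
    {"dp": [-10,0.2,0],"roll": 0,"jaw": 18},
    {"dp": [-20,0.4,0],"roll": 0,"jaw": 18},
    {"dp": [-30,0.6,0],"roll": 0,"jaw": 18},
    {"dp": [-40,0.8,0],"roll": 0,"jaw": 18},
    {"dp": [-50,1,0],"roll": 0,"jaw": 18}
  ]
}}

```text
time_s: 17.55
tcp_pos: [0.5658, 0.0051, 0.0725]
eef_rot: [180.0, -0.0, -105.5]
contact_force: [-0.2, -0.9, 0.2]
gripper_width: 0.0157
gripper_force: 0.3
```

Request:
{"op": "send_rows", "data": {
  "steps": [
    {"dp": [-11,0.2,0],"roll": 0,"jaw": 18},
    {"dp": [-22,0.4,0],"roll": 0,"jaw": 18},
    {"dp": [-33,0.5,0],"roll": 0,"jaw": 18},
    {"dp": [-44,0.5,0],"roll": 0,"jaw": 18},
    {"dp": [-52.5,0.5,0],"roll": 0,"jaw": 18}
  ]
}}

```text
time_s: 18.18
tcp_pos: [0.5795, 0.056, 0.0726]
eef_rot: [-180.0, 0.0, -105.5]
contact_force: [-0.2, -0.3, -0.2]
gripper_width: 0.0157
gripper_force: 0.3
```

Request:
{"op": "send_rows", "data": {
  "steps": [
    {"dp": [0,0,0],"roll": 0,"jaw": 18},
    {"dp": [0,0,0],"roll": 0,"jaw": 18},
    {"dp": [5,0,-25],"roll": 0,"jaw": 18},
    {"dp": [20,0,-60],"roll": 0,"jaw": 18},
    {"dp": [40,0,-100],"roll": 0,"jaw": 18}
  ]
}}

```text
time_s: 18.8
tcp_pos: [0.5679, 0.016, 0.1731]
eef_rot: [179.9, -0.0, -105.5]
contact_force: [0.4, 0.9, -0.0]
gripper_width: 0.0157
gripper_force: 0.0
```

```bash
python3 go.py 0 0 72
python3 - <<'E'
from plant import r; import cv2
a=r.capture("scene")["image"][140:305,275:475];cv2.imwrite("pics/w7.png",cv2.resize(a,None,fx=3.6,fy=3.6))
E
```

```text
t 18.8 tray [-0.6 25.9] z 173.1 rot [ 179.9   -0.  -105.5] F [ 0.4  0.9 -0. ] w 15.7 
 dp [ 25.9  -0.8 101.1] roll -0.006
```

View pics/w7.png

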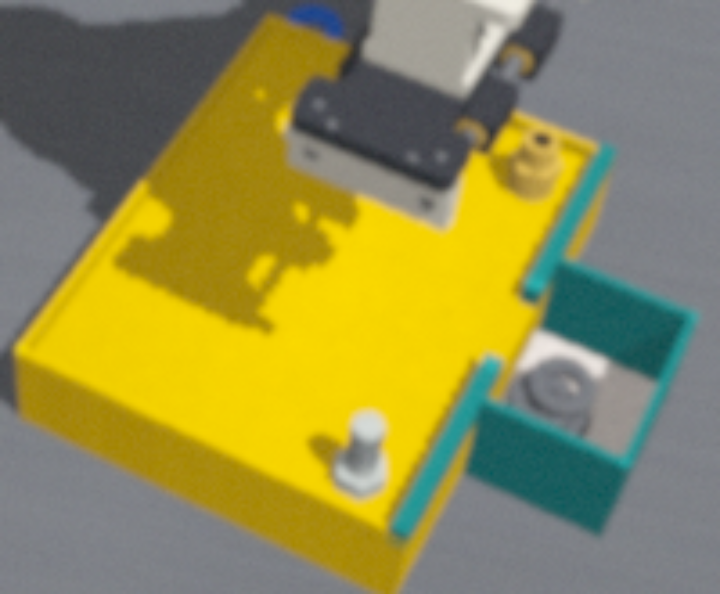

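The gate is clear and no washer is visible on the deck. The washers are piled in the slot at about (557,388), and the bolt and fitting stand where they were. I'll let the pile settle, then hand in.

Request:
{"op": "send_rows", "data": {
  "steps": [
    {"dp": [0,0,-20],"roll": 0,"jaw": 18},
    {"dp": [0,0,-40],"roll": 0,"jaw": 18},
    {"dp": [0,0,-40],"roll": 0,"jaw": 18},
    {"dp": [0,0,-40],"roll": 0,"jaw": 18},
    {"dp": [0,0,-40],"roll": 0,"jaw": 18}
  ]
}}

```text
time_s: 19.48
tcp_pos: [0.568, 0.0165, 0.2116]
eef_rot: [179.9, -0.0, -105.5]
contact_force: [-0.0, -0.4, -0.7]
gripper_width: 0.0157
gripper_force: 0.0
```

```bash
python3 -c "
from plant import r
print(r.close_job())"
```

```text
the job is handed in; nothing more can be done
None
```

I pushed the three washers through the gate into the slot one at a time and handed the job in at about 19.5 s; no verdict came back. The last picture shows them piled in the slot and the bolt and fitting in place; the arm never went near the tin.

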